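Belt change on the bench grinder: clear the rest, wind the tension lever down and hold it

ROBOT

A 6-joint arm with a two-finger parallel gripper is mounted at the origin on the work surface. World frame = base frame: x ahead of the robot, y to its left, z up, the work surface at z = 0. Lengths are in m, angles in degrees, forces in N, time in s.
With the tool pointing down it reaches from about 0.4 to 0.825 m from the base axis. Payload 7 kg.
Tool frame: the origin (TCP) lies between the finger pads, 19 mm behind the fingertips; this is the grasp point; z points along the fingers, y is the line along which they close (so a half turn about z gives the same grasp; the last joint's range is limited). The gripper opens to 88 mm and grips with 3 to 60 N. Pads are 19 mm wide; open, the fingers measure 130 mm over their backs; the gripper's body (78 mm by 193 mm) begins 47 mm behind the grasp point.
Start: joints at [84.231, 20.546, 0.682, 0, -70.136, -16.507], TCP at [0.256, 0.625, 0.245] pointing down, gripper open.
Joint ranges: [-176.03, 176.03], [-82.01, 121.73], [-58.28, 71.71], [-173.87, 95.51], [-174.79, -0.11], [-173.66, 173.66]. Speed limits (degrees/s): [136.94, 136.94, 172.46, 180, 180, 180].

INTERFACE

Orientations are given as [roll, pitch, yaw] about the fixed x, y, z axes, in that order (R = Rz(yaw) Ry(pitch) Rx(roll)).
In Python, from plant import r gives the robot as it stands.
- The arm moves only by the tool carry_out, never from a script. Its argument "targets" is a list of rows, each a list of 6 numbers: the shift along the tool's x, y, z scaled (see below), then the turn, a rotation vector about the tool's x, y, z scaled (see below). A call has 1 to 5 rows; each row shifts and turns the commanded pose from where the row before left it, along the tool's axes as they then stand; what a row does not reach is not made up. The controller multiplies each number of a shift by 0.5 m and each number of a turn by 60 degrees. A row lasts 1/8 s, in which the tool goes at most 62.5 mm and 10.7 degrees, less where a joint would pass 70% of its speed; a pose out of reach is approached as far as the arm can. A call with a number of a shift or a turn outside -1 to 1 is refused whole. A call with a gripper value outside its range is refused whole. "hand" is the opening, from 0 (shut) to 1 (fully open), set as the call begins (left out, the last holds). The fingers move at their own pace and stop on an object; "squeeze" is the grip in N (left out, the last holds). Time passes only in rows, so rows that do not move let the fingers close. It gives the time, the measured TCP pose, the force, the opening and the grip force at its end, in the units of the state.
- r.get_state(): the state, without advancing time (a new reading comes with each control period).
- r.capture(name): name is "scene" or "top" or "wrist"; returns the picture (420x560x3 uint8, red, green, blue); there is no depth.
- r.camera_info(name): a dict with "K" (3x3 intrinsics, pixels), "eye" and "attitude" of the camera in the world. Camera axes: x right, y down, z forward; pixel columns grow to the right and rows downward; lengths in m; the calibration is good to about 2 mm. A picture is of the moment at which its call begins: read the wrist's pose just before it. camera_info takes no time and is no camera call; for the wrist camera it gives the pose at the moment of the call.
- r.close_job(): hands the job in; it is judged then, once.
The state is a dict: "time_s": time; "joints": joint angles; "qd": joint speeds; "joint_torque": joint torques, N m; "tcp_pos": TCP position; "eef_rot": TCP orientation; "contact_force": force on the tool from outside, world axes, zero at the start; "moment": the same for the moment, N m; "gripper_width": finger opening in m; "gripper_force": force on a finger pad.
Only numpy, scipy, OpenCV 4.12 (cv2) and the standard library are available. Lean on these libraries where they do the work, as an engineer would, in place of code of your own. Each camera call takes 0.05 s, during which the arm holds its last target. There are 200 camera calls.

TASK

I am about to fit a new belt on the bench grinder. Take the scraper block, wipe all four loose chips off the work rest into the swarf tray under it without touching the chips with the fingers, and put the scraper back down on the bench, clear of the grinder. Then wind the sprung tension lever down by its handle until it is on its stop and keep it there: finish while holding the lever down, do not let go, and leave the other things on the bench as they are.

Things in the scene. Friction and masses are not known exactly. Their poses are not given: they have to be found in the camera images.
- grinder: belt grinder, belt off, fixed on the bench, 410 x 640 mm, 330 high. Origin on the bench; x from the open wheel side (facing the robot) to the motor side, y along the machine towards the work rest. In mm: frame plate at x 58 to 70, 155 high; rubber contact wheel, diameter 150, width 50, at x 0, y 160, z 135; motor and drive wheel at y -160; nothing above rest or lever handle
- rest (a point): centre of the top face of the work rest, part of the grinder: dark steel plate 100 (x) by 110 mm (y), 10 thick, top 115 mm above the bench, with four chips on it. Axes as the grinder's. +y points away from the contact wheel, whose rubber is 5 mm beyond the -y edge; the other three edges are free and have no rim: chips pushed over them drop into the tray
- tray (a point): centre of the inner floor (3 mm above the bench) of the swarf tray under the work rest, part of the grinder: open steel tray 210 (x) by 205 mm (y), walls 3 thick, 22 high. Axes as the grinder's. It reaches past the rest by 65 mm on the -x side (towards the robot), 45 mm on the +x side and 70 mm on the +y side
- tension_lever (a joint): tension lever angle, rad. 0: up, where its spring holds it untouched (handle end 0.25 rad above level); grows as the handle goes down; 0.40: wound down on its lower stop (0.15 rad below level). A torsion spring at the pivot drives it back: at the handle about 7 N to start it down, about 16 N on the stop; let go, it flies up again
- handle_mid (a point): middle of the lever's handle, on its axis: a round black plastic grip, 26 mm in diameter, 87 long, at the lever's free end beyond its small wheel (diameter 70, on the robot's side, rim 46 mm from this point). 211.5 mm from the pivot axis; 317 mm above the bench with the lever up, 233 on the stop. y axis: along the grip, away from the pivot; x: parallel to the pivot axis
- pivot (a point): pivot of the tension lever, fixed on the grinder at its x 45, y -100, z 265 mm; the pivot axis runs along the grinder's x. Seen from above, the lever runs from here along the grinder's +y
- scraper: scraper block standing on the bench: beech block with a flat steel sole, 28 mm thick (x), 110 long (y), 64 high, 0.2 to 0.42 kg. Origin at the centre of its underside, z up. Taken from above across its 28 mm thickness
- chip1: steel chip on the work rest, 22 x 13 mm and 8 mm high (body 5, with a small burr on top), 12 g; origin at the centre of its underside
- chip2: steel chip on the work rest, 22 x 13 mm and 8 mm high (body 5, with a small burr on top), 12 g; origin at the centre of its underside
- chip3: steel chip on the work rest, 22 x 13 mm and 8 mm high (body 5, with a small burr on top), 12 g; origin at the centre of its underside
- chip4: steel chip on the work rest, 22 x 13 mm and 8 mm high (body 5, with a small burr on top), 12 g; origin at the centre of its underside
- pipe_ring: steel pipe ring, 90 mm in diameter, 35 high, behind the grinder; leave it alone
- square: steel fitter's square lying behind the swarf tray, 90 mm stock and 130 mm blade; leave it alone
- tube_offcut: offcut of steel square tube, 34 x 34 x 80 mm, lying on the bench on the robot's side of the grinder; leave it alone
- paste_jar: white jar with black lid, 68 mm in diameter, 75 high, right of the scraper; leave it alone
- hammer: hammer lying on the right of the bench; leave it alone
- wire_brush: brush lying on the left of the bench; leave it alone
- bar_clamp: bar clamp lying on the left of the bench, 230 mm long; leave it alone
Not all that is in view belongs to the job. There is more than one size of the scraper; the job needs the largest.

How it is judged (in metres and radians):
On the way, in this order (a step that is already met when the one before it is completed fails the run):
1. with the scraper in the fingers, all four chips are off the work rest and in the swarf tray (x of chip1 in the frame of tray between -0.105 and 0.105 m and y of chip1 in the frame of tray between -0.1025 and 0.1025 m and z of each of chip1, chip2, chip3, chip4 in the frame of tray below 0.03 m and x of chip2 in the frame of tray between -0.105 and 0.105 m and y of chip2 in the frame of tray between -0.1025 and 0.1025 m and x of chip3 in the frame of tray between -0.105 and 0.105 m and y of chip3 in the frame of tray between -0.1025 and 0.1025 m and x of chip4 in the frame of tray between -0.105 and 0.105 m and y of chip4 in the frame of tray between -0.1025 and 0.1025 m and contact force between the fingers and scraper above 1 N), for 0.1 s.
2. the scraper is put down on the bench, clear of the grinder and its tray, and let go (height (world z) of scraper below 0.03 m and linear speed of scraper below 0.03 m/s and contact force between the fingers and scraper below 0.3 N and contact force between scraper and grinder below 0.3 N), for 0.2 s.
At the end, for the whole second after the job is handed in: The fingers hold the lever handle (over 4 N, tool point within 75 mm of its middle), the lever still and within 0.03 rad of its stop (joint above 0.37); all four chips lie in the swarf tray; the scraper is at rest on the bench, touching neither fingers nor grinder (all of step 2 and value of joint tension_lever above 0.37 rad and velocity of joint tension_lever between -0.1 and 0.1 rad/s and contact force between the fingers and tension_lever above 4 N and distance between the grasp point and handle_mid below 0.075 m and x of chip1 in the frame of tray between -0.105 and 0.105 m and y of chip1 in the frame of tray between -0.1025 and 0.1025 m and z of each of chip1, chip2, chip3, chip4 in the frame of tray below 0.03 m and x of chip2 in the frame of tray between -0.105 and 0.105 m and y of chip2 in the frame of tray between -0.1025 and 0.1025 m and x of chip3 in the frame of tray between -0.105 and 0.105 m and y of chip3 in the frame of tray between -0.1025 and 0.1025 m and x of chip4 in the frame of tray between -0.105 and 0.105 m and y of chip4 in the frame of tray between -0.1025 and 0.1025 m); the arm keeps its last pose, push and grip.
It fails at once if the fingers touch a chip (contact force between the fingers and chip1 above 0.5 N or contact force between the fingers and chip2 above 0.5 N or contact force between the fingers and chip3 above 0.5 N or contact force between the fingers and chip4 above 0.5 N).
It fails at once if one of the other things on the bench is moved by more than 30 mm (distance of any of pipe_ring, square, tube_offcut, paste_jar, hammer, wire_brush, bar_clamp from where it was at the start of the episode above 0.03 m).
It also fails if it takes over 66 s, if anything falls off the work surface, if the arm or the gripper's body presses on something with over 40 N, if the wrist force passes 120 N, or if a joint passes its speed limit or range.

## Working session

There is one attempt and no reset: what is moved stays moved. The work goes in short steps, Python scripts to look and compute and a tool call to move; the robot and the scene stay as the last step left them, time stands still between calls to the robot, and variables do not carry over. Pictures are saved under pics/ and viewed, at most 10 in all, crops included, and the job is handed in when it is done.

Besides the shell and the picture viewer there is one more tool, called after ">>>" as name(argument=value, ...) on one line, values as JSON. carry_out: Moves the arm, as the interface text tells. Its arguments: {"type":"object","properties":{"targets":{"type":"array","items":{"type":"array","items":{"type":"number","minimum":-1,"maximum":1}}},"hand":{"type":"number"},"squeeze":{"type":"number"}},"required":["targets"]}

```bash
mkdir -p pics; ls
python3 - <<'E'
from plant import r
import cv2
print(r.get_state())
for n in("scene","top"):
    i=r.camera_info(n);print(n,i)
    cv2.imwrite(f"pics/{n}0.png",r.capture(n)[:,:,::-1])
E
```

```text
pics
{'time_s': 0.0, 'joints': array([ 8.42320337e+01,  2.05911288e+01,  6.34069791e-01, -2.07672487e-02,
       -7.01349868e+01, -1.65062309e+01]), 'qd': array([ 0.05096261, -0.08444532,  0.00696128, -0.01591083, -0.12509523,
        0.06810503]), 'joint_torque': array([-2.07930789e-03, -5.82718277e+01,  2.93066365e+01,  6.99753195e+00,
        7.07507323e-03, -1.52584389e-04]), 'tcp_pos': array([0.25570449, 0.6242021 , 0.24442633]), 'eef_rot': array([ 1.79906200e+02, -7.43665417e-03, -2.22812636e+01]), 'contact_force': array([-0.40628851,  0.13959114, -0.21525081]), 'moment': array([-0.06109812, -0.01408818,  0.02354819]), 'gripper_force': 0.0, 'gripper_width': 0.08779772394554412}
scene {'K': array([[423.34971445,   0.        , 281.96904249],
       [  0.        , 423.34971445, 205.10151806],
       [  0.        ,   0.        ,   1.        ]]), 'eye': array([1.07606145, 0.45841659, 1.22628563]), 'attitude': array([-145.52842133,   -0.87596809,  132.39288608])}
top {'K': array([[479.46676246,   0.        , 281.54540506],
       [  0.        , 479.46676246, 210.56441923],
       [  0.        ,   0.        ,   1.        ]]), 'eye': array([ 0.2506762 , -0.01082004,  1.63532569]), 'attitude': array([-1.68431070e+02, -1.66793381e-01, -9.24196973e+01])}
```

View pics/scene0.png

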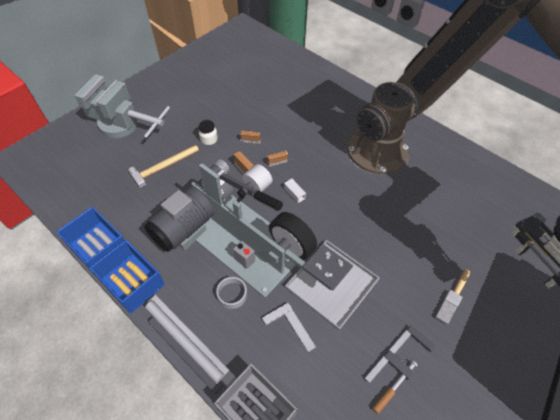

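View pics/top0.png

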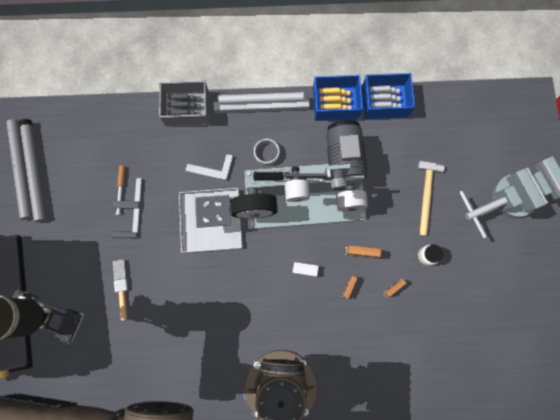

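The scene view shows the grinder with the tray at (330,283), the rest at (330,265) and the lever handle at (265,198). In the top view the tray is at (210,220), the rest at (213,211), the handle at (268,176) and the largest orange block at (363,251). The tube offcut is at (306,269) and the jar at (430,254).

```bash
cat > h.py <<'E'
import numpy as np,cv2
from scipy.spatial.transform import Rotation as R
from plant import r
def ray(i,u):
    d=np.linalg.inv(i["K"])@np.array([u[0],u[1],1.]);return i["eye"],R.from_euler("xyz",i["attitude"],degrees=True).as_matrix()@d
def plane(i,u,z):
    e,d=ray(i,u);return e+d*(z-e[2])/d[2]
def tri(i1,u1,i2,u2):
    A=[];b=[]
    (e1,d1),(e2,d2)=ray(i1,u1),ray(i2,u2)
    s=np.linalg.lstsq(np.c_[d1,-d2],e2-e1,rcond=None)[0]
    p,q=e1+d1*s[0],e2+d2*s[1];return (p+q)/2,np.linalg.norm(p-q)
def proj(i,p):
    c=R.from_euler("xyz",i["attitude"],degrees=True).as_matrix().T@(np.array(p)-i["eye"]);c=i["K"]@c;return c[:2]/c[2]
E
python3 - <<'E'
from h import *
t=cv2.imread("pics/top0.png");s=cv2.imread("pics/scene0.png")
for n,im in(("top",t),("scene",s)):
    i=r.camera_info(n)
    h=cv2.cvtColor(im,cv2.COLOR_BGR2HSV)
    m=cv2.inRange(h,(5,110,70),(18,255,255))
    for c in cv2.findContours(m,0,2)[0]:
        if cv2.contourArea(c)>40:
            q=cv2.minAreaRect(c);print(n,"orange",cv2.contourArea(c),np.round(q[0],1),np.round(q[1],1),round(q[2],1),plane(i,q[0],.064).round(3), [plane(i,k,.064)[:2].round(3).tolist() for k in cv2.boxPoints(q)])
a=cv2.resize(t[150:330,170:400],None,fx=3.3,fy=3.3,interpolation=2)[:300*2]
b=cv2.resize(s[150:335,170:400],None,fx=3.3,fy=3.3,interpolation=2)
cv2.imwrite("pics/tc.png",a);cv2.imwrite("pics/sc.png",b[:600])
E
```

```text
top orange 118.0 [395.4 287.4] [ 6.7 23. ] 51.3 [ 0.303 -0.387  0.064] [[0.29, -0.35], [0.333, -0.412], [0.316, -0.424], [0.272, -0.362]]
top orange 112.5 [349.8 286.7] [ 6.4 21.9] 22.6 [ 0.311 -0.239  0.064] [[0.284, -0.214], [0.347, -0.246], [0.339, -0.265], [0.275, -0.233]]
top orange 249.0 [363.8 251.2] [33.1  8.9] 6.3 [ 0.424 -0.293  0.064] [[0.418, -0.237], [0.447, -0.242], [0.43, -0.35], [0.401, -0.344]]
top orange 88.0 [121.  175.5] [ 5.6 19.4] 5.2 [0.716 0.51  0.064] [[0.683, 0.522], [0.751, 0.518], [0.748, 0.499], [0.681, 0.503]]
scene orange 182.0 [383.5 400. ] [ 7.8 26.8] 39.8 [0.742 0.527 0.064] [[0.777, 0.516], [0.707, 0.52], [0.707, 0.538], [0.776, 0.534]]
scene orange 124.0 [277.2 157.2] [ 8.2 19.2] 76.0 [ 0.332 -0.221  0.064] [[0.351, -0.253], [0.289, -0.219], [0.312, -0.188], [0.374, -0.222]]
scene orange 170.0 [242. 161.] [19.8  9.9] 45.0 [ 0.431 -0.3    0.064] [[0.445, -0.34], [0.404, -0.345], [0.417, -0.261], [0.456, -0.257]]
scene orange 119.0 [249.9 135.6] [18.6  7.8] 6.3 [ 0.323 -0.367  0.064] [[0.358, -0.383], [0.328, -0.409], [0.288, -0.351], [0.319, -0.326]]
```

View pics/tc.png

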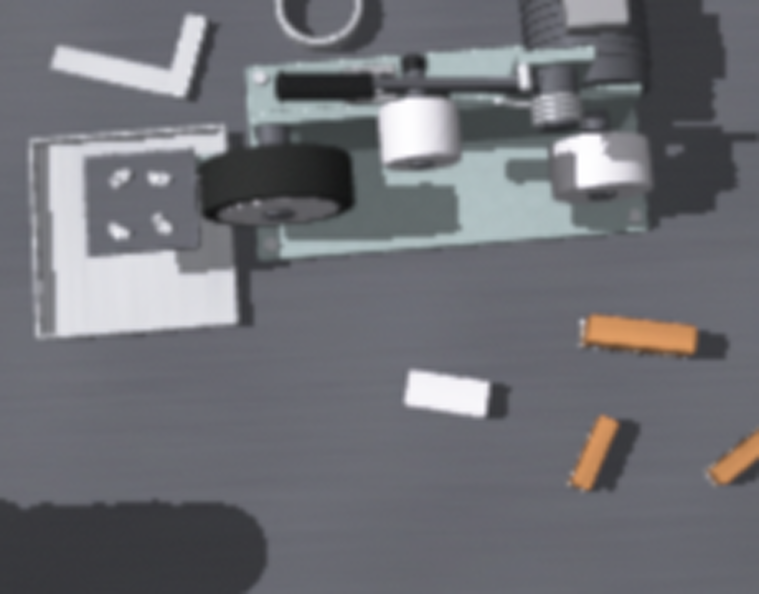

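View pics/sc.png

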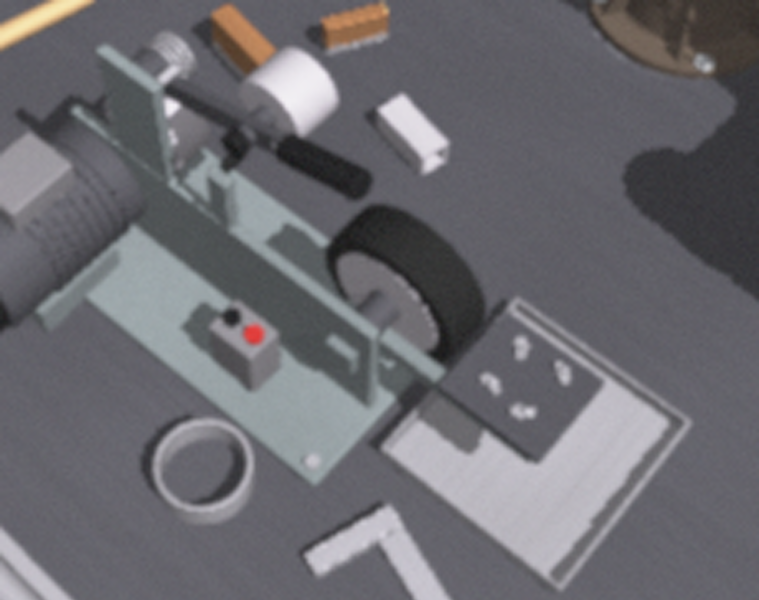

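Top crop: rest corners are at about (85,158), (190,150), (200,245) and (90,256), with four chips on it. The grip runs from (278,85) to (373,83) and the scraper is centred at (640,335). The scene crop shows the same rest corners at (537,462), (605,383) and (443,382), and the grip from (362,183) to (287,148).

Run:
```python
from h import *
T=r.camera_info("top");S=r.camera_info("scene")
f=lambda p:(170+(p[0]+.5)/3.3-.5,150+(p[1]+.5)/3.3-.5)
for n,a,b in[("rest++",(85,158),(537,462)),("rest-+",(90,256),(605,383)),("rest+-",(190,150),(443,382)),
 ("tray-+",(38,338),(690,423)),("tray++",(30,139),(560,587)),("tray+-",(224,124),(385,447)),
 ("gripfree",(276,85),(364,183)),("gripin",(373,83),(284,147)),("scr+-",(697,329),(212,17)),("scr--",(694,354),(238,6))]:
    p,e=tri(T,f(a),S,f(b));print(n,p.round(4),round(e,4))
P=lambda p,z:plane(T,f(p),z)[:2].round(4)
print("tray z.025",[P(p,.025) for p in[(38,338),(30,139),(224,124),(239,322)]])
print("rest z.115",[P(p,.115) for p in[(85,158),(90,256),(200,245),(190,150)]])
print("chips",[P(p,.12) for p in[(120,179),(159,179),(120,231),(161,222)]])
print("base z~.01",[P(p,.01) for p in[(262,262),(650,230)]])
print("tube z.034",[P(p,.034) for p in[(407,370),(490,381),(487,416),(405,405)]])
print("wheel",P((203,190),.135),P((353,180),.135),P((280,215),.135))
```

```text
rest++ [0.6164 0.2519 0.1113] 0.0034
rest-+ [0.5176 0.2486 0.1112] 0.0055
rest+- [0.6179 0.1468 0.1214] 0.0029
tray-+ [0.451  0.3166 0.0216] 0.0036
tray++ [0.6593 0.3236 0.0276] 0.0036
tray+- [0.6662 0.1223 0.0267] 0.0072
gripfree [0.6194 0.0507 0.3353] 0.0035
gripin [ 0.6247 -0.0322  0.3102] 0.0039
scr+- [ 0.4274 -0.3497  0.057 ] 0.0048
scr-- [ 0.4002 -0.3409  0.0609] 0.0115
tray z.025 [array([0.4514, 0.3142]), array([0.6608, 0.3225]), array([0.6686, 0.1193]), array([0.4592, 0.109 ])]
rest z.115 [array([0.6163, 0.2498]), array([0.5182, 0.2455]), array([0.5246, 0.1383]), array([0.6201, 0.1462])]
chips [array([0.5926, 0.2148]), array([0.591 , 0.1766]), array([0.5407, 0.2153]), array([0.548 , 0.1753])]
base z~.01 [array([0.5228, 0.0846]), array([ 0.5398, -0.3215])]
tube z.034 [array([ 0.4022, -0.0601]), array([ 0.3876, -0.1433]), array([ 0.3526, -0.1383]), array([ 0.3671, -0.0564])]
wheel [0.5749 0.1323] [ 0.5788 -0.0133] [0.5472 0.0586]
```

```bash
cat >> h.py <<'E'
def plan(p,yaw,n,pitch=0,dec=3):
    s=r.get_state();P=np.array(s["tcp_pos"]);Q=R.from_euler("xyz",s["eef_rot"],degrees=True);G=R.from_euler("xyz",[180,pitch,yaw],degrees=True)
    w=(Q.inv()*G).as_rotvec()/n
    print("t",round(s["time_s"],2),"at",P.round(4),s["eef_rot"].round(1),"F",s["contact_force"].round(1),"w",round(s["gripper_width"],4),"g",s["gripper_force"])
    d=(np.array(p)-P)/n;out=[]
    for k in range(n):
        out.append([float(x) for x in np.r_[Q.inv().apply(d)/.5,np.degrees(w)/60].round(dec)]);Q=Q*R.from_rotvec(w)
    for k in range(0,n,5):print(out[k:k+5])
E
python3 - <<'E'
from h import *
plan([.424,-.293,.26],-99,17,dec=2)
E
```

```text
t 0.1 at [0.2558 0.6242 0.2445] [179.9  -0.  -22.3] F [-0.2 -0.8 -0.2] w 0.0877 g 0.0
[[0.06, 0.09, -0.0, 0.0, -0.0, 0.08], [0.07, 0.09, -0.0, 0.0, -0.0, 0.08], [0.07, 0.08, -0.0, 0.0, -0.0, 0.08], [0.08, 0.08, -0.0, 0.0, -0.0, 0.08], [0.08, 0.07, -0.0, 0.0, -0.0, 0.08]]
[[0.09, 0.06, -0.0, 0.0, -0.0, 0.08], [0.09, 0.06, -0.0, 0.0, -0.0, 0.08], [0.1, 0.05, -0.0, 0.0, -0.0, 0.08], [0.1, 0.04, -0.0, 0.0, -0.0, 0.08], [0.11, 0.03, -0.0, 0.0, -0.0, 0.08]]
[[0.11, 0.02, -0.0, 0.0, -0.0, 0.08], [0.11, 0.01, -0.0, 0.0, -0.0, 0.08], [0.11, 0.01, -0.0, 0.0, -0.0, 0.08], [0.11, -0.0, -0.0, 0.0, -0.0, 0.08], [0.11, -0.01, -0.0, 0.0, -0.0, 0.08]]
[[0.11, -0.02, -0.0, 0.0, -0.0, 0.08], [0.11, -0.03, -0.0, 0.0, -0.0, 0.08]]
```

>>> carry_out(targets=[[0.06, 0.09, 0, 0, 0, 0.08], [0.07, 0.09, 0, 0, 0, 0.08], [0.07, 0.08, 0, 0, 0, 0.08], [0.08, 0.08, 0, 0, 0, 0.08], [0.08, 0.07, 0, 0, 0, 0.08]], hand=1)

```text
time_s: 0.72
tcp_pos: [0.3008, 0.3523, 0.2451]
eef_rot: [180.0, -0.0, -46.4]
contact_force: [0.1, -0.4, -0.3]
gripper_width: 0.0878
gripper_force: 0.0
```

>>> carry_out(targets=[[0.09, 0.06, 0, 0, 0, 0.08], [0.09, 0.06, 0, 0, 0, 0.08], [0.1, 0.05, 0, 0, 0, 0.08], [0.1, 0.04, 0, 0, 0, 0.08], [0.11, 0.03, 0, 0, 0, 0.08]])

```text
time_s: 1.35
tcp_pos: [0.3384, 0.0806, 0.2455]
eef_rot: [-180.0, 0.0, -70.4]
contact_force: [1.3, 0.0, 0.2]
gripper_width: 0.0876
gripper_force: 0.0
```

>>> carry_out(targets=[[0.11, 0.02, 0, 0, 0, 0.08], [0.11, 0.01, 0, 0, 0, 0.08], [0.11, 0.01, 0, 0, 0, 0.08], [0.11, 0, 0, 0, 0, 0.08], [0.11, -0.01, 0, 0, 0, 0.08]])

```text
time_s: 1.98
tcp_pos: [0.3723, -0.194, 0.2455]
eef_rot: [-180.0, 0.0, -94.4]
contact_force: [1.6, 0.6, 0.2]
gripper_width: 0.0881
gripper_force: 0.0
```

>>> carry_out(targets=[[0.11, -0.02, 0, 0, 0, 0.08], [0.11, -0.03, 0, 0, 0, 0.08], [0, 0, 0, 0, 0, 0], [0, 0, 0, 0, 0, 0]])

```text
time_s: 2.48
tcp_pos: [0.384, -0.3043, 0.2447]
eef_rot: [179.9, 0.0, -103.9]
contact_force: [0.1, 0.2, -0.3]
gripper_width: 0.0877
gripper_force: 0.0
```

Run:
```python
from h import *
plan([.424,-.293,.2],-99,2)
i=r.camera_info("wrist");im=r.capture("wrist")[:,:,::-1].copy();cv2.imwrite("pics/w1.png",im);print(i)
h=cv2.cvtColor(im,cv2.COLOR_BGR2HSV);m=cv2.inRange(h,(5,110,60),(18,255,255))
for c in cv2.findContours(m,0,2)[0]:
    if cv2.contourArea(c)>300:
        q=cv2.minAreaRect(c);print(cv2.contourArea(c),np.round(q,1) if 0 else q,plane(i,q[0],.064).round(4),[plane(i,k,.064)[:2].round(4).tolist() for k in cv2.boxPoints(q)])
```

```text
t 2.48 at [ 0.384  -0.3043  0.2447] [ 179.9    0.  -103.9] F [ 0.1  0.2 -0.3] w 0.0877 g 0.0
[[-0.021, -0.036, 0.045, 0.001, 0.0, -0.041], [-0.019, -0.037, 0.045, 0.001, 0.0, -0.041]]
{'K': array([[360.8304124 ,   0.        , 279.98006386],
       [  0.        , 360.8304124 , 206.71207787],
       [  0.        ,   0.        ,   1.        ]]), 'eye': array([ 0.36497277, -0.38049954,  0.38368057]), 'attitude': array([ 1.63172884e+02, -7.21654220e-03,  1.66051682e+02])}
771.5 ((365.7987976074219, 218.9831085205078), (73.36312866210938, 21.719051361083984), 11.142889976501465) [ 0.3132 -0.2557  0.064 ] [[0.3485, -0.2608], [0.3405, -0.2802], [0.2782, -0.2506], [0.2851, -0.2304]]
986.5 ((241.13381958007812, 201.52601623535156), (112.39574432373047, 31.946775436401367), 82.56858825683594) [ 0.4218 -0.3001  0.064 ] [[0.4282, -0.3525], [0.4001, -0.3492], [0.4148, -0.2429], [0.4456, -0.2461]]
1972.5 ((343.5913391113281, 67.43705749511719), (83.29820251464844, 26.388277053833008), 44.11859893798828) [ 0.308 -0.391  0.064] [[0.3361, -0.4134], [0.3186, -0.4235], [0.279, -0.368], [0.2967, -0.3565]]
```

View pics/w1.png

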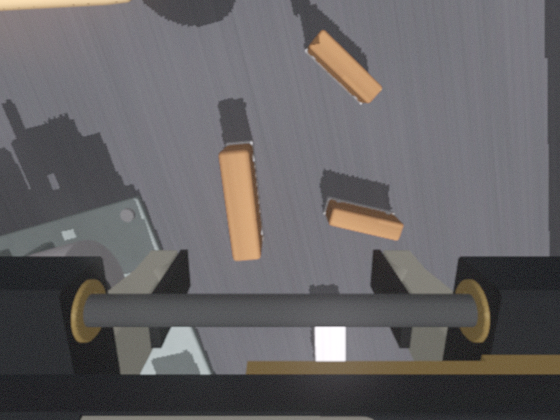

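The wrist view shows the large block at (241,201), long axis nearly along the image column, clear all round. It agrees with the top view within 5 mm: centre about (0.423, -0.295), yaw about -8.7°.

Run:
```python
from h import *
plan([.423,-.295,.042],-98.7,5)
```

```text
t 2.52 at [ 0.3843 -0.3038  0.2451] [ 180.     0.  -103.9] F [-0.1  0.3 -0.4] w 0.0875 g 0.0
[[-0.007, -0.014, 0.081, 0.0, 0.0, -0.017], [-0.007, -0.014, 0.081, 0.0, 0.0, -0.017], [-0.007, -0.014, 0.081, 0.0, 0.0, -0.017], [-0.006, -0.015, 0.081, 0.0, 0.0, -0.017], [-0.006, -0.015, 0.081, 0.0, 0.0, -0.017]]
```

>>> carry_out(targets=[[-0.016, -0.036, 0, 0, 0, -0.044], [-0.016, -0.036, 0.08, 0, 0, -0.043], [0, 0, 0.11, 0, 0, 0], [0, 0, 0.11, 0, 0, 0], [0, 0, 0.105, 0, 0, 0]])

```text
time_s: 3.15
tcp_pos: [0.4248, -0.2952, 0.0418]
eef_rot: [-179.9, -0.0, -98.4]
contact_force: [0.5, -0.9, -0.9]
gripper_width: 0.0874
gripper_force: 0.0
```

>>> carry_out(targets=[[0, 0, 0, 0, 0, 0], [0, 0, 0, 0, 0, 0], [0, 0, 0, 0, 0, 0], [0, 0, 0, 0, 0, 0], [0, 0, 0, 0, 0, 0]], hand=0, squeeze=60)

```text
time_s: 3.78
tcp_pos: [0.4237, -0.2967, 0.0439]
eef_rot: [-179.9, -0.0, -98.7]
contact_force: [0.5, -0.3, 0.1]
gripper_width: 0.0432
gripper_force: 0.0
```

>>> carry_out(targets=[[0, 0, 0, 0, 0, 0], [0, 0, 0, 0, 0, 0], [0, 0, 0, 0, 0, 0]])

```text
time_s: 4.15
tcp_pos: [0.4236, -0.2967, 0.0432]
eef_rot: [-180.0, -0.0, -98.6]
contact_force: [-0.4, -0.3, 4.7]
gripper_width: 0.0277
gripper_force: 60.0
```

>>> carry_out(targets=[[0, 0, -0.1, 0, 0, 0], [0, 0, -0.12, 0, 0, 0], [0, 0, -0.12, 0, 0, 0], [0, 0, -0.11, 0, 0, 0], [0, 0, 0, 0, 0, 0]])

```text
time_s: 4.78
tcp_pos: [0.4249, -0.2972, 0.2721]
eef_rot: [-179.6, -0.1, -98.6]
contact_force: [0.6, 0.3, -4.9]
gripper_width: 0.0275
gripper_force: 60.0
```

Run:
```python
from h import *
plan([.424,.19,.27],-87.75,10)
```

```text
t 4.78 at [ 0.4249 -0.2972  0.2721] [-1.796e+02 -1.000e-01 -9.860e+01] F [ 0.6  0.3 -4.9] w 0.0275 g 59.99485909938812
[[-0.096, 0.015, 0.0, -0.001, -0.0, -0.018], [-0.097, 0.013, 0.0, -0.001, -0.0, -0.018], [-0.097, 0.011, 0.0, -0.001, -0.0, -0.018], [-0.097, 0.009, 0.0, -0.001, -0.0, -0.018], [-0.097, 0.007, 0.0, -0.001, -0.0, -0.018]]
[[-0.097, 0.006, 0.0, -0.001, -0.0, -0.018], [-0.097, 0.004, 0.0, -0.001, -0.0, -0.018], [-0.097, 0.002, 0.0, -0.001, -0.0, -0.018], [-0.097, 0.0, 0.0, -0.001, -0.0, -0.018], [-0.097, -0.002, 0.0, -0.001, -0.0, -0.018]]
```

>>> carry_out(targets=[[-0.096, 0.015, 0, 0, 0, -0.018], [-0.097, 0.013, 0, 0, 0, -0.018], [-0.097, 0.011, 0, 0, 0, -0.018], [-0.097, 0.009, 0, 0, 0, -0.018], [-0.097, 0.007, 0, 0, 0, -0.018]])

```text
time_s: 5.4
tcp_pos: [0.422, -0.0515, 0.2663]
eef_rot: [179.9, -0.0, -93.2]
contact_force: [1.2, 1.2, -2.4]
gripper_width: 0.0277
gripper_force: 60.0
```

>>> carry_out(targets=[[-0.097, 0.006, 0, 0, 0, -0.018], [-0.097, 0.004, 0, 0, 0, -0.018], [-0.097, 0.002, 0, 0, 0, -0.018], [-0.097, 0, 0, 0, 0, -0.018], [-0.097, -0.002, 0, 0, 0, -0.018]])

```text
time_s: 6.02
tcp_pos: [0.4218, 0.1909, 0.2663]
eef_rot: [179.9, -0.1, -87.8]
contact_force: [0.6, 0.2, -2.4]
gripper_width: 0.0274
gripper_force: 60.0
```

>>> carry_out(targets=[[0, 0, 0, 0, 0, 0], [0, 0, 0, 0, 0, 0]])

```text
time_s: 6.28
tcp_pos: [0.4221, 0.1893, 0.2663]
eef_rot: [179.9, -0.1, -87.8]
contact_force: [-0.3, -0.7, -3.4]
gripper_width: 0.0277
gripper_force: 60.0
```

Run:
```python
from h import *
i=r.camera_info("wrist");im=r.capture("wrist")[:,:,::-1].copy();cv2.imwrite("pics/w2.png",im)
for n,p in[("C",(.57,.1945,.115)),("chips",(.5926,.2148,.12)),("c2",(.591,.1766,.12)),("c3",(.5407,.2153,.12)),("c4",(.548,.1753,.12))]:print(n,proj(i,p).round(0))
plan([.628,.205,.21],-87.75,5)
```

```text
C [102. 196.]
chips [ 74. 220.]
c2 [ 70. 175.]
c3 [137. 223.]
c4 [124. 176.]
t 6.33 at [0.4223 0.189  0.2667] [ 1.799e+02 -1.000e-01 -8.790e+01] F [ 0.3  0.1 -1.8] w 0.0279 g 59.99488413333893
[[-0.003, -0.083, 0.023, 0.0, -0.0, -0.0], [-0.003, -0.082, 0.023, 0.0, -0.0, -0.0], [-0.003, -0.082, 0.023, 0.0, -0.0, -0.0], [-0.003, -0.082, 0.023, 0.0, -0.0, -0.0], [-0.003, -0.082, 0.023, 0.0, -0.0, -0.0]]
```

View pics/w2.png

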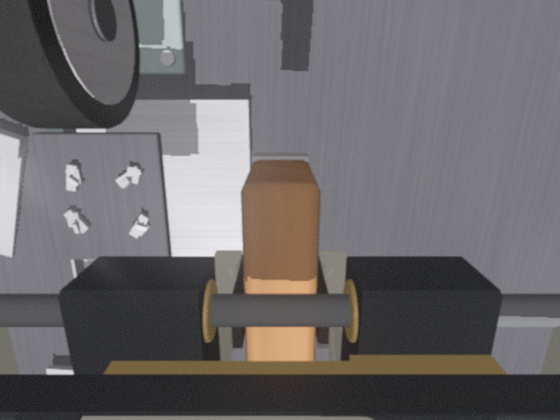

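The wrist view shows the four chips at (76,221), (73,177), (139,225) and (129,176), within 5 px of prediction. The rest's -y edge is at row 132 and the scraper sits square in the fingers.

>>> carry_out(targets=[[-0.006, -0.085, 0, 0, 0, 0], [-0.006, -0.085, 0, 0, 0, 0], [-0.003, -0.085, 0.02, 0, 0, 0], [0, -0.085, 0.04, 0, 0, 0], [0, -0.071, 0.05, 0, 0, 0]])

```text
time_s: 6.95
tcp_pos: [0.6297, 0.2034, 0.212]
eef_rot: [-180.0, 0.0, -88.0]
contact_force: [-0.7, 0.9, -2.7]
gripper_width: 0.0275
gripper_force: 60.0
```

>>> carry_out(targets=[[0, 0, 0, 0, 0, 0], [0, 0, 0, 0, 0, 0]])

```text
time_s: 7.2
tcp_pos: [0.6278, 0.2037, 0.2126]
eef_rot: [179.9, -0.0, -87.9]
contact_force: [-0.1, -0.0, -1.3]
gripper_width: 0.0277
gripper_force: 60.0
```

Run:
```python
from h import *
plan([.628,.205,.163],-87.75,4)
```

```text
t 7.2 at [0.6278 0.2037 0.2126] [179.9  -0.  -87.9] F [-0.1 -0.  -1.3] w 0.0277 g 59.9951308965683
[[-0.001, -0.0, 0.025, 0.0, -0.0, -0.001], [-0.001, -0.0, 0.025, 0.0, -0.0, -0.001], [-0.001, -0.0, 0.025, 0.0, -0.0, -0.001], [-0.001, -0.0, 0.025, 0.0, -0.0, -0.001]]
```

>>> carry_out(targets=[[-0.001, 0, 0.03, 0, 0, 0], [-0.001, 0, 0.03, 0, 0, 0], [0, 0, 0.03, 0, 0, 0], [0, 0, 0.01, 0, 0, 0], [0, 0, 0, 0, 0, 0]])

```text
time_s: 7.82
tcp_pos: [0.6278, 0.2059, 0.1623]
eef_rot: [180.0, -0.0, -87.8]
contact_force: [-0.3, -0.1, -2.2]
gripper_width: 0.0277
gripper_force: 60.0
```

>>> carry_out(targets=[[0, 0, 0.004, 0, 0, 0], [0, 0, 0, 0, 0, 0]])

```text
time_s: 8.07
tcp_pos: [0.6281, 0.206, 0.1612]
eef_rot: [-180.0, 0.0, -87.9]
contact_force: [0.6, -0.1, -3.0]
gripper_width: 0.0275
gripper_force: 60.0
```

>>> carry_out(targets=[[0, 0, 0.002, 0, 0, 0], [0, 0, 0, 0, 0, 0]])

```text
time_s: 8.32
tcp_pos: [0.628, 0.206, 0.1599]
eef_rot: [-180.0, 0.0, -87.9]
contact_force: [0.2, 0.1, -2.1]
gripper_width: 0.0279
gripper_force: 60.0
```

>>> carry_out(targets=[[0, 0, 0.002, 0, 0, 0], [0, 0, 0, 0, 0, 0]])

```text
time_s: 8.57
tcp_pos: [0.6279, 0.2059, 0.1588]
eef_rot: [180.0, -0.0, -87.9]
contact_force: [-0.2, -0.8, -3.2]
gripper_width: 0.0275
gripper_force: 60.0
```

>>> carry_out(targets=[[0, 0, 0.001, 0, 0, 0], [0, 0, 0, 0, 0, 0]])

```text
time_s: 8.82
tcp_pos: [0.6279, 0.206, 0.1583]
eef_rot: [180.0, -0.0, -87.9]
contact_force: [-0.7, 0.5, -2.8]
gripper_width: 0.0276
gripper_force: 60.0
```

>>> carry_out(targets=[[0, 0.014, 0, 0, 0, 0], [0, 0.02, 0, 0, 0, 0], [0, 0.02, 0, 0, 0, 0], [0, 0.02, 0, 0, 0, 0], [0, 0.02, 0, 0, 0, 0]])

```text
time_s: 9.45
tcp_pos: [0.5802, 0.2042, 0.1585]
eef_rot: [-180.0, 0.0, -87.8]
contact_force: [-0.5, 0.5, -2.5]
gripper_width: 0.0279
gripper_force: 60.0
```

>>> carry_out(targets=[[0, 0.02, 0, 0, 0, 0], [0, 0.02, 0, 0, 0, 0], [0, 0.02, 0, 0, 0, 0], [0, 0.02, 0, 0, 0, 0], [0, 0.02, 0, 0, 0, 0]])

```text
time_s: 10.07
tcp_pos: [0.5303, 0.2022, 0.1583]
eef_rot: [180.0, -0.0, -87.9]
contact_force: [0.4, 0.3, -2.3]
gripper_width: 0.0277
gripper_force: 60.0
```

>>> carry_out(targets=[[0, 0.02, 0, 0, 0, 0], [0, 0, 0, 0, 0, 0], [0, 0, 0, 0, 0, 0], [0, 0, 0, 0, 0, 0]])

```text
time_s: 10.58
tcp_pos: [0.5213, 0.202, 0.1583]
eef_rot: [-180.0, -0.0, -87.9]
contact_force: [-0.3, 0.3, -2.1]
gripper_width: 0.0273
gripper_force: 60.0
```

Run:
```python
from h import *
a=r.capture("top")[:,:,::-1][170:270,165:265];b=r.capture("scene")[:,:,::-1][225:335,275:385];c=r.capture("wrist")[:,:,::-1]
out=np.hstack([cv2.resize(a,(400,400),interpolation=2),cv2.resize(b,(400,400),interpolation=2)])
cv2.imwrite("pics/m3.png",out);cv2.imwrite("pics/w3.png",c)
plan([.628,.205,.163],-87.75,4)
```

```text
t 10.72 at [0.5212 0.2019 0.1582] [180.   -0.  -87.9] F [ 0.2 -0.1 -3.7] w 0.0278 g 59.994980692863464
[[0.0, -0.053, -0.002, 0.0, -0.0, -0.0], [0.0, -0.053, -0.002, 0.0, -0.0, -0.0], [0.0, -0.053, -0.002, 0.0, -0.0, -0.0], [0.001, -0.053, -0.002, 0.0, -0.0, -0.0]]
```

View pics/m3.png

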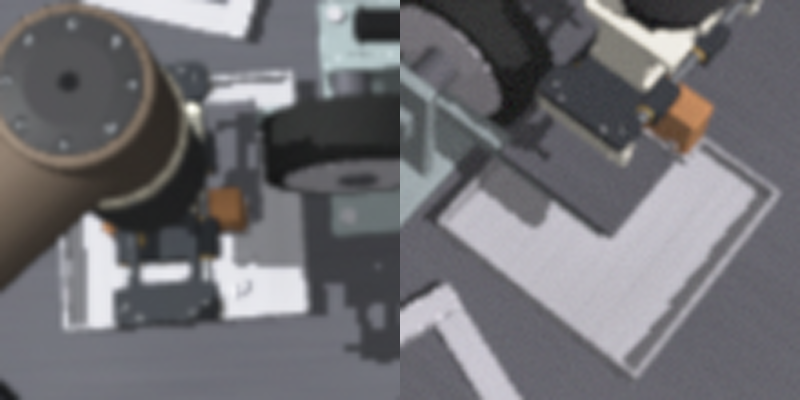

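The rest's visible top is clear in both views, and one chip shows in the tray at (243,287) of the left panel. I'll back off to look at the rest and tray.

>>> carry_out(targets=[[0, 0, -0.05, 0, 0, 0], [0, 0, -0.1, 0, 0, 0], [0, 0.03, -0.1, 0, 0, 0], [0, 0.08, 0, 0, 0, 0], [0, 0.09, 0, 0, 0, 0]])

```text
time_s: 11.35
tcp_pos: [0.4205, 0.1981, 0.2836]
eef_rot: [-180.0, 0.0, -87.9]
contact_force: [-0.7, 1.0, -2.0]
gripper_width: 0.0277
gripper_force: 60.0
```

>>> carry_out(targets=[[0.11, 0, 0, 0, 0, 0], [0.11, 0, 0, 0, 0, 0], [0.11, 0, 0, 0, 0, 0], [0, 0, 0, 0, 0, 0]])

```text
time_s: 11.85
tcp_pos: [0.4268, 0.0304, 0.2836]
eef_rot: [-180.0, -0.0, -88.1]
contact_force: [0.4, 0.4, -2.6]
gripper_width: 0.0279
gripper_force: 60.0
```

Run:
```python
from h import *
a=r.capture("top")[:,:,::-1][180:260,170:250];b=r.capture("scene")[:,:,::-1][225:335,275:385]
out=np.hstack([cv2.resize(a,(400,400),interpolation=2),cv2.resize(b,(400,400),interpolation=2)])
cv2.imwrite("pics/m4.png",out)
plan([.424,-.297,.26],-98.7,7)
```

```text
t 11.95 at [0.4273 0.0328 0.2835] [-180.    0.  -88.] F [ 0.8  0.5 -4. ] w 0.0276 g 59.99498963356018
[[0.094, 0.004, 0.007, -0.0, 0.0, 0.026], [0.094, 0.002, 0.007, -0.0, 0.0, 0.026], [0.094, -0.001, 0.007, -0.0, 0.0, 0.026], [0.094, -0.003, 0.007, -0.0, 0.0, 0.026], [0.094, -0.006, 0.007, -0.0, 0.0, 0.026]]
[[0.094, -0.008, 0.007, -0.0, 0.0, 0.026], [0.094, -0.011, 0.007, -0.0, 0.0, 0.026]]
```

View pics/m4.png

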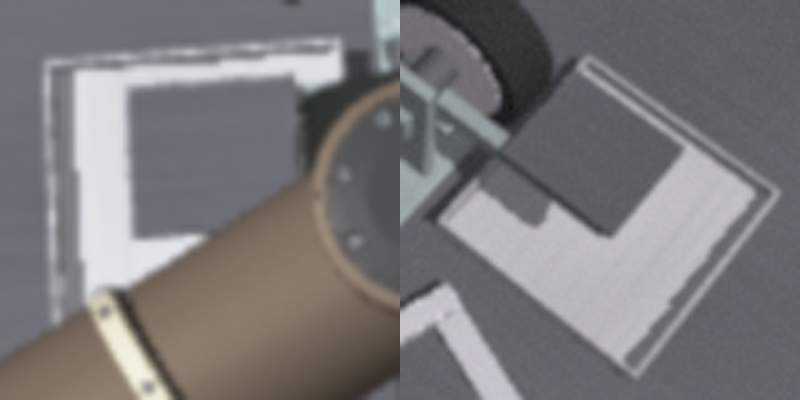

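The rest is fully clear in both views, but the arm hides the tray's robot-side strip. I'll move over the put-down place and check the strip before letting go.

>>> carry_out(targets=[[0.094, 0.004, 0.007, 0, 0, 0.026], [0.094, 0.002, 0.007, 0, 0, 0.026], [0.094, -0.001, 0.007, 0, 0, 0.026], [0.094, -0.003, 0.007, 0, 0, 0.026], [0.094, -0.006, 0.007, 0, 0, 0.026]])

```text
time_s: 12.58
tcp_pos: [0.426, -0.2023, 0.2658]
eef_rot: [-180.0, 0.0, -95.6]
contact_force: [1.2, 0.7, -2.3]
gripper_width: 0.0281
gripper_force: 60.0
```

>>> carry_out(targets=[[0.094, -0.008, 0.007, 0, 0, 0.026], [0.094, -0.011, 0.007, 0, 0, 0.026], [0, 0, 0, 0, 0, 0], [0, 0, 0, 0, 0, 0]])

```text
time_s: 13.08
tcp_pos: [0.4247, -0.2957, 0.2584]
eef_rot: [179.9, 0.0, -98.8]
contact_force: [-0.0, 0.8, -2.8]
gripper_width: 0.0279
gripper_force: 60.0
```

Run:
```python
from h import *
F=np.mean([r.capture("top")[:,:,::-1].astype(float) for _ in range(4)],0)
a=cv2.resize(F[180:260,170:250].astype(np.uint8),(560,560),interpolation=2)
a=np.clip((a.astype(float)-110)*1.75,0,255).astype(np.uint8)
cv2.imwrite("pics/m5.png",a)
plan([.424,-.297,.0445],-98.7,5)
```

```text
t 13.28 at [ 0.4247 -0.2953  0.2592] [-180.     0.   -98.7] F [ 0.4 -1.3 -2. ] w 0.0276 g 59.99496817588806
[[0.001, 0.0, 0.086, -0.0, 0.0, 0.0], [0.001, 0.0, 0.086, -0.0, 0.0, 0.0], [0.001, 0.0, 0.086, -0.0, 0.0, 0.0], [0.001, 0.0, 0.086, -0.0, 0.0, 0.0], [0.001, 0.0, 0.086, -0.0, 0.0, 0.0]]
```

View pics/m5.png

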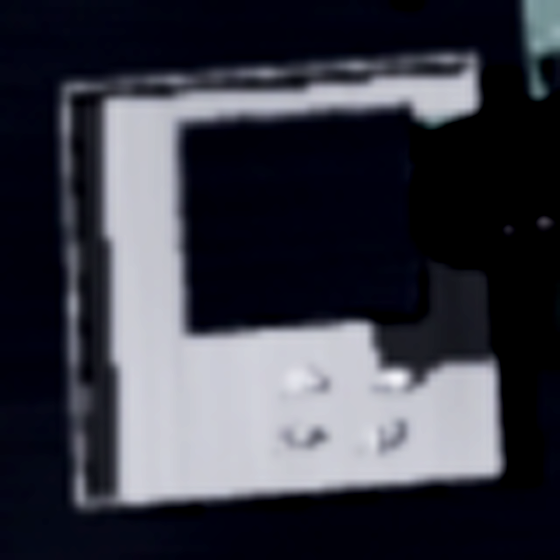

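All four chips lie in the tray, at (305,380), (400,377), (303,435) and (385,435). Putting the scraper down.

>>> carry_out(targets=[[0, 0, 0.1, 0, 0, 0], [0, 0, 0.12, 0, 0, 0], [0, 0, 0.12, 0, 0, 0], [0, 0, 0.07, 0, 0, 0], [0, 0, 0.01, 0, 0, 0]])

```text
time_s: 13.9
tcp_pos: [0.423, -0.2953, 0.0471]
eef_rot: [179.8, 0.0, -98.7]
contact_force: [-0.4, -0.1, -1.1]
gripper_width: 0.028
gripper_force: 60.0
```

>>> carry_out(targets=[[0, 0, 0.008, 0, 0, 0], [0, 0, 0.002, 0, 0, 0], [0, 0, 0, 0, 0, 0]])

```text
time_s: 14.28
tcp_pos: [0.425, -0.2965, 0.0451]
eef_rot: [-179.9, -0.0, -98.8]
contact_force: [0.7, -0.1, -2.4]
gripper_width: 0.0278
gripper_force: 60.0
```

>>> carry_out(targets=[[0, 0, 0.003, 0, 0, 0], [0, 0, 0, 0, 0, 0]])

```text
time_s: 14.52
tcp_pos: [0.4248, -0.2965, 0.0432]
eef_rot: [-179.9, -0.0, -98.8]
contact_force: [-0.1, 0.8, 4.3]
gripper_width: 0.0273
gripper_force: 60.0
```

>>> carry_out(targets=[[0, 0, 0, 0, 0, 0], [0, 0, 0, 0, 0, 0], [0, 0, 0, 0, 0, 0], [0, 0, 0, 0, 0, 0], [0, 0, 0, 0, 0, 0]], hand=1)

```text
time_s: 15.15
tcp_pos: [0.4242, -0.2963, 0.0423]
eef_rot: [180.0, -0.0, -98.8]
contact_force: [0.6, -0.4, 0.6]
gripper_width: 0.0722
gripper_force: 0.0
```

>>> carry_out(targets=[[0, 0, -0.06, 0, 0, 0], [0, 0, -0.12, 0, 0, 0], [0, 0, -0.12, 0, 0, 0], [0, 0, -0.12, 0, 0, 0], [0, 0, -0.12, 0, 0, 0]])

```text
time_s: 15.78
tcp_pos: [0.4237, -0.2962, 0.3146]
eef_rot: [-180.0, 0.0, -98.8]
contact_force: [2.0, -0.2, -0.6]
gripper_width: 0.0875
gripper_force: 0.0
```

>>> carry_out(targets=[[0, 0, -0.12, 0, 0, 0], [0, 0, -0.08, 0, 0, 0], [0, 0, 0, 0, 0, 0]])

```text
time_s: 16.15
tcp_pos: [0.425, -0.2968, 0.4159]
eef_rot: [-179.6, -0.1, -98.8]
contact_force: [0.1, 0.6, -0.8]
gripper_width: 0.0876
gripper_force: 0.0
```

Run:
```python
from h import *
i=r.camera_info("top");im=r.capture("top")[:,:,::-1].copy()
h=cv2.cvtColor(im,cv2.COLOR_BGR2HSV);m=cv2.inRange(h,(5,110,70),(18,255,255))
for c in cv2.findContours(m,0,2)[0]:
    if cv2.contourArea(c)>60:
        q=cv2.minAreaRect(c);print(q,plane(i,q[0],.064).round(3))
plan([.6225,.014,.42],-87.75,7)
```

```text
((395.4024658203125, 287.3780822753906), (6.715472221374512, 22.957542419433594), 51.34019470214844) [ 0.303 -0.387  0.064]
((349.71551513671875, 286.663818359375), (6.302709579467773, 21.928178787231445), 23.198589324951172) [ 0.311 -0.239  0.064]
((362.3414611816406, 250.9268341064453), (29.595651626586914, 8.834522247314453), 6.340191841125488) [ 0.425 -0.289  0.064]
((120.95082092285156, 175.54100036621094), (5.613215923309326, 19.37464714050293), 5.19442892074585) [0.716 0.51  0.064]
t 16.2 at [ 0.4244 -0.2963  0.4135] [-179.8    0.   -98.8] F [ 0.7 -0.9 -0.8] w 0.0877 g 0.0
[[-0.096, -0.042, -0.002, -0.0, -0.0, -0.026], [-0.095, -0.045, -0.002, -0.0, -0.0, -0.026], [-0.094, -0.048, -0.002, -0.0, -0.0, -0.026], [-0.092, -0.05, -0.002, -0.0, -0.0, -0.026], [-0.091, -0.053, -0.002, -0.0, -0.0, -0.026]]
[[-0.09, -0.055, -0.002, -0.0, -0.0, -0.026], [-0.088, -0.058, -0.002, -0.0, -0.0, -0.026]]
```

Scraper standing where it was. Now to above the handle.

>>> carry_out(targets=[[-0.096, -0.042, -0.002, 0, 0, -0.026], [-0.095, -0.045, -0.002, 0, 0, -0.026], [-0.094, -0.048, -0.002, 0, 0, -0.026], [-0.092, -0.05, -0.002, 0, 0, -0.026], [-0.091, -0.053, -0.002, 0, 0, -0.026]])

```text
time_s: 16.82
tcp_pos: [0.566, -0.0733, 0.4158]
eef_rot: [179.9, -0.0, -90.9]
contact_force: [0.9, -0.1, -0.1]
gripper_width: 0.0877
gripper_force: 0.0
```

>>> carry_out(targets=[[-0.09, -0.055, -0.002, 0, 0, -0.026], [-0.088, -0.058, -0.002, 0, 0, -0.026], [0, 0, 0, 0, 0, 0], [0, 0, 0, 0, 0, 0]])

```text
time_s: 17.32
tcp_pos: [0.6223, 0.0139, 0.4177]
eef_rot: [179.8, -0.0, -87.8]
contact_force: [-0.6, -0.7, -0.1]
gripper_width: 0.0876
gripper_force: 0.0
```

Run:
```python
from h import *
i=r.camera_info("wrist");im=r.capture("wrist")[:,:,::-1].copy()
for p in[(.6208,.0485,.3275),(.6225,.0064,.317),(.6242,-.0357,.3065)]:print(proj(i,p).round(1))
cv2.imwrite("pics/w6.png",im)
plan([.6225,.014,.321],-87.75,5)
```

```text
[279.8 266.9]
[279.6 204.8]
[279.4 141.6]
t 17.38 at [0.6221 0.0134 0.4184] [179.9  -0.  -87.9] F [0.1 0.4 0.8] w 0.0875 g 0.0
[[-0.0, -0.0, 0.039, 0.0, -0.0, -0.0], [-0.0, -0.0, 0.039, 0.0, -0.0, -0.0], [-0.0, -0.0, 0.039, 0.0, -0.0, -0.0], [-0.0, -0.0, 0.039, 0.0, -0.0, -0.0], [-0.0, -0.0, 0.039, 0.0, -0.0, -0.0]]
```

View pics/w6.png

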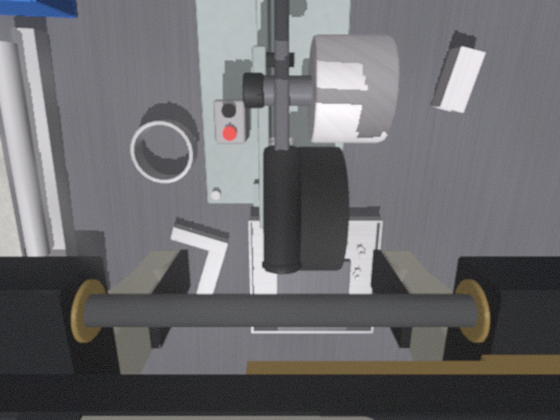

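The wrist view shows the grip from (282,147) to (282,270), midway between the fingers. Its middle is at about (0.621, 0.009), with nothing in the fingers' way. Two chips also show in the tray at (361,250) and (357,271).

>>> carry_out(targets=[[-0.007, 0.002, 0.04, 0, 0, 0], [0, 0, 0.06, 0, 0, 0], [0, 0, 0.06, 0, 0, 0], [0, 0, 0.031, 0, 0, 0], [0, 0, 0, 0, 0, 0]])

```text
time_s: 18.0
tcp_pos: [0.6209, 0.0165, 0.3234]
eef_rot: [179.9, -0.0, -87.9]
contact_force: [-0.5, -0.6, 0.1]
gripper_width: 0.0877
gripper_force: 0.0
```

>>> carry_out(targets=[[0, 0, 0, 0, 0, 0], [0, 0, 0, 0, 0, 0], [0, 0, 0, 0, 0, 0], [0, 0, 0, 0, 0, 0], [0, 0, 0, 0, 0, 0]], hand=0, squeeze=60)

```text
time_s: 18.62
tcp_pos: [0.6215, 0.0173, 0.3239]
eef_rot: [-180.0, -0.0, -87.9]
contact_force: [-0.7, 1.2, -0.1]
gripper_width: 0.0435
gripper_force: 0.0
```

>>> carry_out(targets=[[0, 0, 0, 0, 0, 0], [0, 0, 0, 0, 0, 0], [0, 0, 0, 0, 0, 0], [0, 0, 0, 0, 0, 0]])

```text
time_s: 19.12
tcp_pos: [0.6211, 0.0172, 0.3238]
eef_rot: [180.0, -0.0, -87.9]
contact_force: [-3.7, 0.6, 1.1]
gripper_width: 0.0249
gripper_force: 60.0
```

>>> carry_out(targets=[[-0.004, 0, 0.017, 0, 0, 0], [-0.004, 0, 0.017, 0, 0, 0], [-0.002, 0, 0.017, 0, 0, 0], [-0.002, 0, 0.018, 0, 0, 0], [-0.001, 0, 0.017, 0, 0, 0]])

```text
time_s: 19.75
tcp_pos: [0.6209, 0.0239, 0.2827]
eef_rot: [-179.9, -0.0, -87.8]
contact_force: [-9.2, 3.3, 13.9]
gripper_width: 0.0247
gripper_force: 60.0
```

>>> carry_out(targets=[[-0.001, 0, 0.018, 0, 0, 0], [0, 0, 0.017, 0, 0, 0], [0.001, 0, 0.018, 0, 0, 0], [0.002, 0, 0.017, 0, 0, 0], [0, 0, 0, 0, 0, 0]])

```text
time_s: 20.38
tcp_pos: [0.6209, 0.0234, 0.2475]
eef_rot: [-180.0, 0.0, -87.8]
contact_force: [-9.9, 7.2, 15.9]
gripper_width: 0.0247
gripper_force: 60.0
```

>>> carry_out(targets=[[0.002, 0, 0.01, 0, 0, 0], [0.001, 0, 0.006, 0, 0, 0], [0, 0, 0, 0, 0, 0]])

```text
time_s: 20.75
tcp_pos: [0.6209, 0.0225, 0.2399]
eef_rot: [-179.9, 0.1, -87.8]
contact_force: [-11.8, 8.4, 15.8]
gripper_width: 0.0248
gripper_force: 60.0
```

>>> carry_out(targets=[[0.001, 0, 0.004, 0, 0, 0], [0, 0, 0, 0, 0, 0]])

```text
time_s: 21.0
tcp_pos: [0.6209, 0.0222, 0.238]
eef_rot: [-179.9, 0.1, -87.8]
contact_force: [-12.3, 9.3, 16.7]
gripper_width: 0.0247
gripper_force: 60.0
```

>>> carry_out(targets=[[0.001, 0, 0.003, 0, 0, 0], [0, 0, 0, 0, 0, 0]])

```text
time_s: 21.25
tcp_pos: [0.6209, 0.0219, 0.2365]
eef_rot: [-179.9, 0.1, -87.8]
contact_force: [-10.8, 10.5, 15.7]
gripper_width: 0.0246
gripper_force: 60.0
```

>>> carry_out(targets=[[0, 0, 0.004, 0, 0, 0], [0, 0, 0, 0, 0, 0]])

```text
time_s: 21.5
tcp_pos: [0.621, 0.0217, 0.235]
eef_rot: [-179.9, 0.1, -87.8]
contact_force: [-11.9, 9.1, 17.9]
gripper_width: 0.0244
gripper_force: 60.0
```

>>> carry_out(targets=[[0, 0, 0.004, 0, 0, 0], [0, 0, 0, 0, 0, 0]])

```text
time_s: 21.75
tcp_pos: [0.621, 0.0216, 0.2346]
eef_rot: [-179.8, 0.1, -87.7]
contact_force: [-17.2, 10.0, 27.7]
gripper_width: 0.0249
gripper_force: 60.0
```

>>> carry_out(targets=[[0, 0, 0.002, 0, 0, 0], [0, 0, 0, 0, 0, 0], [0, 0, 0, 0, 0, 0], [0, 0, 0, 0, 0, 0], [0, 0, 0, 0, 0, 0]])

```text
time_s: 22.38
tcp_pos: [0.621, 0.0216, 0.2345]
eef_rot: [-179.8, 0.1, -87.7]
contact_force: [-19.0, 9.8, 32.8]
gripper_width: 0.0244
gripper_force: 60.0
```

Run:
```python
from h import *
S=r.camera_info("scene");s0=cv2.imread("pics/scene0.png");s1=r.capture("scene")[:,:,::-1].copy()
O=np.array([.5805,-.098,0]);Rz=R.from_euler("z",2.25,degrees=True)
for n,im,a in(("up",s0,.25),("down",s1,-.15)):
    h=cv2.cvtColor(im,cv2.COLOR_BGR2HSV);m=cv2.inRange(h,(0,0,140),(179,60,255));m[:150]=0;m[215:]=0;m[:,:225]=0;m[:,282:]=0
    c=max(cv2.findContours(m,0,2)[0],key=cv2.contourArea)
    w=lambda x:proj(S,O+Rz.apply([x,-.1+.1305*np.cos(a),.265+.1305*np.sin(a)]))
    print(n,cv2.contourArea(c),cv2.boundingRect(c),"pred wheel centre",w(.0).round(1),w(-.02).round(1))
s=r.get_state();print(s["time_s"],s["tcp_pos"],s["contact_force"],s["gripper_force"],s["gripper_width"])
```

```text
up 381.5 (245, 164, 28, 27) pred wheel centre [256.5 179.3] [261.3 175. ]
down 283.5 (247, 189, 35, 26) pred wheel centre [257.7 190.8] [262.4 186.6]
22.425 [0.62097759 0.02159753 0.2345232 ] [-19.9107637   11.30307014  32.28325699] 60.00851511955261 0.02435866865952806
```

The lever is hard on its stop: extra push raises the force (18 to 28 to 33 N) with no further travel, and the grip is steady at 60 N.

```bash
python3 -c "
from plant import r
print(r.close_job())"
```

```text
the job is handed in; nothing more can be done
None
```

The job is handed in (the hand-in gave no verdict): the four chips are in the swarf tray, the scraper is back on the bench clear of the grinder, and the arm is holding the tension lever down, on its stop by the force readings.

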